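# Index the tag turntable to the yellow tags

## Robot

A 6-joint arm with a two-finger parallel gripper is mounted at the origin on the work surface. World frame = base frame: x ahead of the robot, y to its left, z up, the work surface at z = 0. Lengths are in m, angles in rad, forces in N, time in s.
With the tool pointing down it reaches from about 0.35 to 0.975 m from the base axis. Payload 4.9 kg.
Tool frame: the origin (TCP) lies midway between the tips of the shut fingers; the grasp point (between the pads) lies ctrl.tcp_to_grasp behind it (ctrl.tcp_to_grasp is the distance from the TCP to the grasp point, in m); z points along the fingers, y is the direction in which the jaws open and shut (so a half turn about z gives the same grasp; the last joint's range is limited). The gripper opens to 85 mm and grips with 20 to 120 N. Pads are 22 mm wide; open, the fingers measure 114 mm over their backs; the gripper's body (76 mm by 85 mm) begins 54 mm behind the grasp point. The pads swing forward as they close: fully open they stand 13 mm farther back than shut.
Start: joints at [-1.323, 0.053, 1.613, -0, 1.476, -0.119], TCP at [0.224, -0.583, 0.231] pointing down, gripper open.
Joint ranges: [-3.01, 3.01], [-1.01, 2.22], [0.06, 2.58], [-1.02, 4.17], [0.09, 2.62], [-3.14, 3.14]. Speed limits (rad/s): [2.57, 2.57, 3.14, 3.14, 3.14, 3.14].

## Interface

Orientations are given as a rotation vector (axis times angle).
In Python, from station import ctrl, get_image, calibration, finish_job, models gives the robot as it stands.
- The arm moves only by the shell command python3 -m creep 'ROWS' [FORCE]. ROWS is JSON, a list of rows, each a list of 7 numbers: the opening, from 0 (shut) to 1 (fully open), then the shift along the tool's x, y, z in m, then the turn, a rotation vector about the tool's x, y, z in degrees. A call has 1 to 20 rows; each row shifts and turns the commanded pose from where the row before left it, along the tool's axes as they then stand; what a row does not reach is not made up. A row lasts 1/10 s, in which the tool goes at most 50 mm and 8.59 degrees, less where a joint would pass 70% of its speed; a pose out of reach is approached as far as the arm can. A call with a gripper value outside its range is refused whole. The fingers move at their own pace and stop on an object; FORCE is the grip in N (left out, the last holds). Time passes only in rows, so rows that do not move let the fingers close. It gives the time, the measured TCP pose, the force and the opening at its end, in the units of the state.
- ctrl.get_obs(): the state, without advancing time (a new reading comes with each control period).
- get_image(name): name is "scene" or "top"; returns the picture (400x640x3 uint8, red, green, blue); there is no depth.
- calibration(name): a dict with "mtx" (3x3 intrinsics, pixels), "k1" (the pictures are not rectified: a ray, as slopes to the right and down, at radius r is drawn at 1 + k1 r^2 times it, then the intrinsics apply), "R" (3x3) and "t" (3): a world point X has camera coordinates R X + t. Camera axes: x right, y down, z forward; pixel columns grow to the right and rows downward; lengths in m; the calibration is good to about 2 mm. A picture is of the moment at which its call begins. calibration takes no time and is no camera call.
- finish_job(): hands the job in, once; it reports no verdict.
Trained networks look in the newest picture that a camera, given by its name, has taken for a name from the list of things; names that differ only in an ending like _2 or _b are one class to them, and where a whole thing is asked for, a point or a joint stands for the part that bears it (a point fixed in the world has none). Each returns a list of dicts, best first, with "conf" (0 to 1); they miss things now and then, are a little off and sometimes report something else, mostly with a low value. They report only what shows in the picture. A call takes as long as a camera call.
- models.search_frame(camera, name): "extent" ([left, top, right, bottom] in pixels, round what is visible of it).
The state is a dict: "t": time; "q": joint angles; "dq": joint speeds; "effort": joint torques, N m; "tool_pos": TCP position; "tool_rot": TCP orientation; "contact_force": force on the tool from outside, world axes, zero at the start; "wrist_torque": the same for the moment, N m; "opening": finger opening in m.
Only numpy, scipy, OpenCV 4.12 (cv2) and the standard library are available. Lean on these libraries where they do the work, as an engineer would, in place of code of your own. Each camera call takes 0.05 s, during which the arm holds its last target. There are 200 camera calls.

## Task

The pocket at the brass pointer of the tag turntable is empty. Lift the red sprung knob to draw its index pin, swing the turntable round until the pocket of yellow tags is at the pointer, and let the pin drop fully home in the next full hole, not in one of the shallow notches on either side of it; feel for the hole, never forcing the pin against the steel ring. Leave both tag bundles sitting in their pockets and do not disturb the reel, the cups or the applicator, then let go.

Things in the scene. Friction and masses are not known exactly. Their poses are not given: they have to be found in the camera images.
- base: Fixed round grey foot plate of the turntable, 304 mm across, on top of a maple shelf unit (380 deep, 620 wide, 100 mm high). Origin: centre of the plate's underside, on the vertical turning axis. +x points from the axis to the brass pointer (side away from the robot), -x to the pin's present hole. Turning it is light: about 1 N at the pin, plus 2 N while the pin rides on the ring.
- hole (a point): Mouth of the pin's present hole in the fixed steel ring (26 mm wide, radius 135 mm, flat top 22 mm above the base's origin). Left and right of it, one full hole each, set by hand 0.60 to 0.97 rad round (not measured: find it by feel), with a 5 mm deep false notch 0.14 rad (19 mm) before it and another 0.14 rad beyond. Holes and notches are 13 mm long on the circle; the pin is 10 mm, round-ended.
- carousel (a joint): Angle of the turntable, rad, 0 at the start, positive anticlockwise seen from above, stops at -1.2 and 1.2. It carries a white disc of 117 mm radius, top 36 mm above the base's origin, with three clear square pockets (37 mm inside, walls 18 mm high, centres at 78 mm radius): the empty one at the pointer, the others 45 degrees to either side. The knob's arm is opposite the empty pocket.
- plunger: Red upright round knob, 24 mm diameter, 22 mm high, with the steel index pin below, on an arm of the turntable at 135 mm radius. Origin: centre of the knob, 67 mm above the base's origin with the pin fully home. 14 mm below the knob is the top of a 24 mm round collar on the 30 mm wide arm. At the start the pin is home; it slides straight up, see pin.
- pin (a point): Lower end of the pin, 54 mm below the knob's centre, 9 mm deep in the hole when home. Raised 9 mm it clears the ring; upper stop at 18 mm. A spring draws it down: 5 N home, 8 N at 9 mm, 11 N at 18 mm, damped. Let go over the ring it rests on the ring's flat top and drops in by itself over a hole; in a false notch the knob stays 4 mm too high. More than 25 N between pin and ring damages it.
- yellow (a point): Centre of the yellow tag bundle, a square stack of plastic ear tags 34 x 34 x 30 mm, loose in the pocket 45 degrees to one or the other side of the pointer (either side). 51 mm above the base's origin.
- blue (a point): Centre of the blue tag bundle, same size, in the opposite side pocket.
- pointer (a point): Point fixed in the base where the centre of a tag bundle lies when its pocket is at the brass pointer: 78 mm from the axis towards the pointer, 51 mm above the base's origin. The pointer itself is a brass lug 22 x 8 x 22 mm at 139 mm from the axis.
- reel: Grey plastic tag reel, 84 mm across, 42 mm high, standing on the shelf top left of the turntable (+y side); origin under its centre. Bystander.
- cup_a: Copper pin cup, 56 mm across, 55 mm high with pins standing to 67 mm, on the shelf left of the turntable; origin under its centre. Bystander.
- cup_b: The other copper pin cup, same size, right of the turntable (-y side). Bystander.
- applicator: Orange tag applicator (plier-like), 205 mm long, about 60 mm wide, 30 mm high, lying along its x axis on the shelf right of the turntable; origin under its middle. Bystander.

How it is judged:
On the way, in this order (a step that is already met when the one before it is completed fails the run):
1. the pin is drawn clear of its first hole (z of plunger in the frame of base above 0.0755 m and y of plunger in the frame of base between -0.04 and 0.04 m), for 0.05 s.
2. the pin is home in the hole that brings the yellow tags to the pointer (z of plunger in the frame of base below 0.0695 m and horizontal distance between yellow and pointer below 0.022 m and (y of plunger in the frame of base below -0.06 m or y of plunger in the frame of base above 0.06 m)), for 0.2 s.
At the end, for the whole second after the job is handed in: The pin is fully home (within 2.5 mm) in the full side hole that brings the yellow tags to the pointer (bundle centre within 22 mm of the point, knob over 60 mm aside of its first line), turntable at rest, both bundles upright and down in their pockets, blue over 90 mm from that point (all of step 2 and linear speed of plunger below 0.01 m/s and z of each of yellow, blue in the frame of base below 0.057 m and angle between each of yellow, blue's own z axis and vertical below 0.15 rad and horizontal distance between blue and pointer above 0.09 m); the robot touches nothing.
It fails at once if the pin is pressed against the ring with more than 25 N (contact force between plunger and base above 25 N).
It fails at once if a tag bundle is lifted out of its pocket (z of any of yellow, blue in the frame of base above 0.065 m).
It fails at once if the reel, a cup or the applicator is shifted more than 20 mm or tipped (distance of any of reel, cup_a, cup_b, applicator from where it was at the start of the episode above 0.02 m or angle between any of reel, cup_a, cup_b, applicator's own z axis and vertical above 0.3 rad).
It also fails if it takes over 58 s, if anything falls off the work surface, if the arm or the gripper's body presses on something with over 40 N, if the wrist force passes 120 N, or if a joint passes its speed limit or range.

## Working session

There is one attempt and no reset: what is moved stays moved. The work goes in short steps, Python scripts to look and compute and a shell command to move; the robot and the scene stay as the last step left them, time stands still between calls to the robot, and variables do not carry over. Pictures are saved under pics/ and viewed, about 8 in all and at most 12, crops included, and the job is handed in when it is done.

```bash
mkdir -p pics; ls; python3 - <<'E'
from station import ctrl,get_image,calibration,models
import cv2
for c in ("scene","top"):
    im=get_image(c); cv2.imwrite(f"pics/{c}0.png",im[:,:,::-1])
    print(c,{k:(v.tolist() if hasattr(v,'tolist') else v) for k,v in calibration(c).items()})
    for n in ("plunger","yellow","blue","base","pointer","carousel"):
        try: print(n,[(d['extent'],round(d['conf'],2)) for d in models.search_frame(c,n)][:2])
        except Exception as e: print(n,e)
print(ctrl.get_obs(),ctrl.tcp_to_grasp)
E
```

```text
pics
scene {'mtx': [[511.2197635568462, 0.0, 326.17400239624396], [0.0, 511.2197635568462, 198.41568483227047], [0.0, 0.0, 1.0]], 'k1': -0.061384692442736394, 'R': [[-0.3730909693026409, 0.9276825575762787, -0.014429171616908987], [0.701700731752692, 0.2719640165942215, -0.6585223281982733], [-0.6069754621749979, -0.2558136940170958, -0.7524228480520612]], 't': [0.21362320777572757, -0.31186607561323204, 1.5552608051337695]}
plunger [([274.1, 150.8, 283.4, 174.3], 0.53)]
yellow [([288.0, 223.0, 314.3, 246.8], 0.69)]
blue [([233.9, 223.0, 259.9, 243.4], 0.82)]
base [([204.8, 156.6, 347.5, 290.1], 0.56)]
pointer [([205.0, 156.5, 349.9, 295.2], 0.82), ([220.0, 156.7, 333.6, 268.6], 0.69)]
carousel [([220.8, 158.1, 334.4, 267.1], 0.89)]
top {'mtx': [[468.14073112266965, 0.0, 321.69228597191176], [0.0, 468.14073112266965, 201.73696059659005], [0.0, 0.0, 1.0]], 'k1': -0.11662116116386814, 'R': [[0.013117734896450763, -0.9997647917117007, 0.017270966529001737], [-0.9881515025602992, -0.015603022070428163, -0.15268645548997647], [0.1529200216420639, -0.015063431080905472, -0.988123757443905]
[... 259 characters left out ...]
2, 252.9], 0.75)]
{'t': 0.7, 'q': array([-1.32300493e+00,  5.26735442e-02,  1.61284321e+00,  2.44897450e-05,
        1.47600015e+00, -1.18998702e-01]), 'dq': array([-3.68926987e-04, -1.98577787e-03,  1.82552432e-03, -3.04531328e-05,
       -2.62412681e-05,  3.05208770e-04]), 'effort': array([-1.33895910e-04, -3.93559670e+01, -3.70367503e+01, -2.27694304e-04,
        4.23692272e-04,  1.40386109e-05]), 'tool_pos': array([ 0.22414723, -0.58343055,  0.23135396]), 'tool_rot': array([3.08883668e+00, 5.72911188e-01, 4.58727219e-05]), 'contact_force': array([-0.19565568,  0.78557721, -0.44430031]), 'wrist_torque': array([ 0.02588467, -0.04089739, -0.00740249]), 'opening': 0.08541046763314389} 0.0187
```

```bash
python3 - <<'E'
import cv2,numpy as np
a=cv2.imread("pics/scene0.png")[120:320,150:400]; b=cv2.imread("pics/top0.png")[90:290,240:490]
cv2.imwrite("pics/v1.png",np.hstack([cv2.resize(x,(400,320),interpolation=cv2.INTER_CUBIC) if 0 else cv2.resize(x[:,:],None,fx=1.6*1,fy=1.6,interpolation=cv2.INTER_CUBIC) for x in (a,b)]))
E
```

```text
(no output)
```

View pics/v1.png

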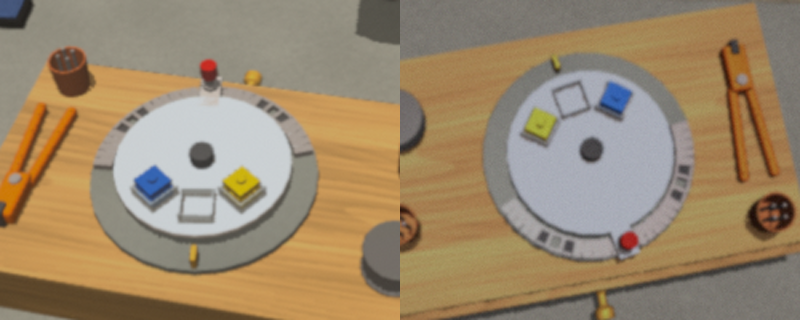

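The view shows the knob at the near side (top picture px ≈ (382,240)), the brass lug opposite it (≈ (337,129)) and the hub at ≈ (359,183). Yellow is left of the pointer (≈ (328,168)) and blue is right (≈ (374,151)). So the turntable must go clockwise, with the knob moving to the +y side. The left hole group is visible at around (327–340, 240–244).

```bash
cat > h.py <<'E'
import numpy as np,cv2
from station import calibration
def ray(c,uv):
    k=calibration(c);M=np.array(k["mtx"]);R=np.array(k["R"]);t=np.array(k["t"])
    d=(np.array(uv,float)-M[:2,2])/[M[0,0],M[1,1]]; p=d.copy()
    for _ in range(20): p=d/(1+k["k1"]*(p@p))
    return -R.T@t, R.T@np.array([p[0],p[1],1.])
def atz(c,uv,z):
    o,d=ray(c,uv); return o+d*(z-o[2])/d[2]
def tri(u1,u2):
    A=[];b=[]
    for c,u in (("scene",u1),("top",u2)):
        o,d=ray(c,u); d/=np.linalg.norm(d); P=np.eye(3)-np.outer(d,d); A.append(P);b.append(P@o)
    return np.linalg.lstsq(np.vstack(A),np.hstack(b),rcond=None)[0]
def blob(im,box,lo,hi):
    l,t,r,b=box; h=cv2.cvtColor(im[t:b,l:r],cv2.COLOR_BGR2HSV); m=cv2.inRange(h,lo,hi)
    n,_,s,c=cv2.connectedComponentsWithStats(m)
    if n<2: return None
    i=1+s[1:,4].argmax(); return c[i]+[l,t], s[i,4]
E
python3 - <<'E'
from h import *
s=cv2.imread("pics/scene0.png");t=cv2.imread("pics/top0.png")
sb=(205,150,350,300);tb=(290,115,430,255)
kn=[blob(i,b,(170,120,60),(180,255,255)) for i,b in((s,sb),(t,tb))]
kn2=[blob(i,b,(0,150,60),(6,255,255)) for i,b in((s,sb),(t,tb))]
ye=[blob(i,b,(22,120,80),(34,255,255)) for i,b in((s,(280,215,320,255)),(t,(315,155,342,182)))]
bl=[blob(i,b,(100,120,50),(125,255,255)) for i,b in((s,sb),(t,tb))]
hub=[blob(i,b,(0,0,0),(180,90,85)) for i,b in((s,(255,200,295,230)),(t,(345,170,375,197)))]
lug=[blob(i,b,(15,90,50),(30,255,255)) for i,b in((s,(264,270,276,290)),(t,(330,122,343,136)))]
for n,v in dict(kn=kn,kn2=kn2,ye=ye,bl=bl,hub=hub,lug=lug).items():
    print(n,v, tri(v[0][0],v[1][0]).round(4) if all(x is not None for x in v) else '')
cv2.imwrite("pics/v2.png",cv2.resize(t[195:265,300:430],None,fx=6,fy=6,interpolation=cv2.INTER_CUBIC))
E
```

```text
kn [None, (array([379., 237.]), np.int32(3))] 
kn2 [(array([279.775 , 161.8625]), np.int32(80)), (array([382.53846154, 240.30769231]), np.int32(78))] [ 0.5368 -0.1213  0.1711]
ye [(array([300.5070922 , 234.45035461]), np.int32(282)), (array([327.41552511, 167.29680365]), np.int32(219))] [ 0.6956 -0.0026  0.1578]
bl [(array([244.60245902, 233.47540984]), np.int32(244)), (array([374.40625   , 150.67857143]), np.int32(224))] [ 0.7349 -0.1063  0.1594]
hub [(array([276.34782609, 220.5942029 ]), np.int32(69)), (array([359.11805556, 183.625     ]), np.int32(144))] [ 0.6648 -0.0737  0.1339]
lug [(array([270.57746479, 279.25352113]), np.int32(71)), (array([335.72413793, 125.89655172]), np.int32(87))] [ 0.7983 -0.0212  0.1335]
```

View pics/v2.png

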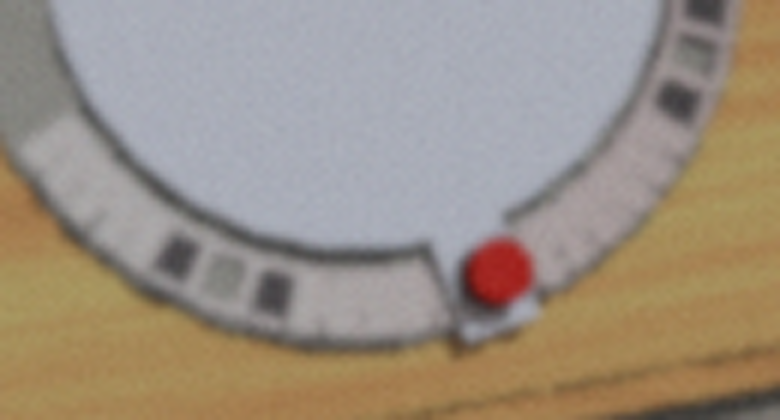

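```bash
python3 - <<'E'
from h import *
from station import ctrl
C=np.array([.664,-.0735])
print("knob top@.174",atz("top",(382.5,240.3),.174),"scene@.17",atz("scene",(279.8,161.9),.17))
for n,(x,y) in dict(far=(178,256),hole=(223,274),near=(272,293)).items():
    p=atz("top",(300+(x-2.5)/6,195+(y-2.5)/6),.121)[:2]-C
    print(n,p,np.hypot(*p),np.arctan2(p[1],p[0]))
for n in ("kn",):
    p=np.array([.5368,-.1213])-C; print(np.hypot(*p),np.arctan2(p[1],p[0])+2*np.pi)
for nm,uv in dict(cup_b=(473,223),cup_a=(241,232)).items(): print(nm,atz("top",uv,.15))
E
python3 -m creep '[[1,0.04,-0.03,0,0,0,0],[1,0.04,-0.03,0,0,0,0],[1,0.04,-0.03,0,0,0,0],[1,0.04,-0.03,0,0,0,0],[1,0.04,-0.03,0,0,0,0],[1,0.04,-0.03,0,0,0,0],[1,0.04,-0.03,0,0,0,0],[1,0.04,-0.03,0,0,0,0],[1,0.04,-0.03,0,0,0,0],[1,0.04,-0.03,0,0,0,0],[1,0.04,-0.015,0,0,0,0],[1,0.015,-0.005,0,0,0,0],[1,0,0,0,0,0,0],[1,0,0,0,0,0,0]]' 20
```

```text
knob top@.174 [ 0.5362148  -0.11974001  0.174     ] scene@.17 [ 0.53615936 -0.12291704  0.17      ]
far [-0.11867846  0.06451064] 0.13507849062267874 2.643695679195813
hole [-0.12510112  0.04781561] 0.13392767701287994 2.7765109201995455
near [-0.13187331  0.02965271] 0.1351660220684663 2.9204137874843883
0.13588480415410692 3.501052384905486
cup_b [ 0.57808575 -0.32465465  0.15      ]
cup_a [0.5513795  0.18252905 0.15      ]
t: 2.1
tool_pos: [0.5337, -0.1221, 0.2311]
tool_rot: [3.089, 0.573, -0.002]
contact_force: [-0.1, -0.0, -0.7]
opening: 0.0857
```

```bash
python3 -m creep '[[0.6,0.003,0,0.015,0,0,0],[0.6,0,0,0.02,0,0,0],[0.6,0,0,0.02,0,0,0],[0.6,0,0,0.015,0,0,0],[0.6,0,0,0.012,0,0,0],[0.45,0,0,0,0,0,0],[0.38,0,0,0,0,0,0],[0.38,0,0,0,0,0,0]]' 20
python3 - <<'E'
from h import *
from station import get_image
a,b=get_image("scene")[:,:,::-1],get_image("top")[:,:,::-1]
cv2.imwrite("pics/s1.png",a);cv2.imwrite("pics/t1.png",b)
f=lambda x:cv2.resize(x,(400,400),interpolation=cv2.INTER_CUBIC)
cv2.imwrite("pics/v3.png",np.hstack([f(a[110:210,230:330]),f(b[190:290,330:430])]))
E
```

```text
t: 2.9
tool_pos: [0.5376, -0.1208, 0.1505]
tool_rot: [3.088, 0.573, 0.003]
contact_force: [0.2, 0.7, 1.6]
opening: 0.0323
```

View pics/v3.png

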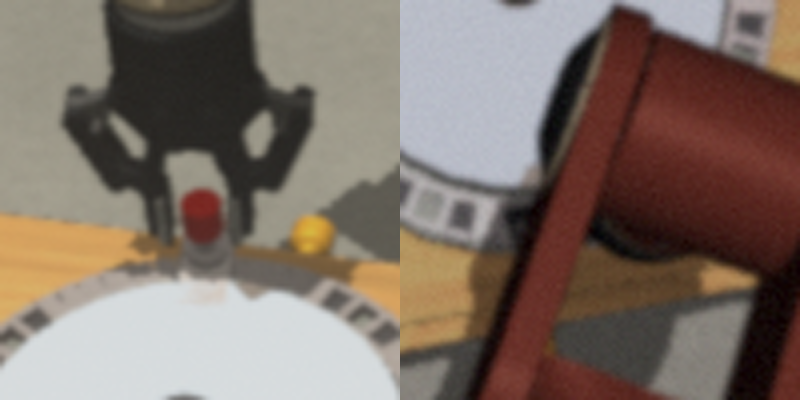

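The scene crop shows the knob (≈ (203,215)) between the fingers, whose inner edges are at ≈ 173 and 230. That is centred to about 1 mm, so I'll close gently.

```bash
python3 -m creep '[[0.33,0,0,0,0,0,0],[0.3,0,0,0,0,0,0],[0.28,0,0,0,0,0,0],[0.27,0,0,0,0,0,0]]' 20; python3 -m creep '[[0.25,0,0,0,0,0,0],[0.25,0,0,0,0,0,0],[0.23,0,0,0,0,0,0],[0.23,0,0,0,0,0,0]]' 20
```

```text
t: 3.4
tool_pos: [0.5371, -0.1204, 0.1497]
tool_rot: [3.089, 0.573, 0.001]
contact_force: [-0.3, 1.1, 1.4]
opening: 0.0236
t: 3.8
tool_pos: [0.5371, -0.1205, 0.1497]
tool_rot: [3.089, 0.573, 0.001]
contact_force: [-0.3, 0.0, 3.7]
opening: 0.0235
```

```bash
python3 -m creep '[[0,0,0,0,0,0,0],[0,0,0,0,0,0,0],[0,0,0,-0.003,0,0,0],[0,0,0,-0.003,0,0,0],[0,0,0,-0.003,0,0,0],[0,0,0,-0.003,0,0,0],[0,0,0,0,0,0,0],[0,0,0,0,0,0,0]]' 40
python3 - <<'E'
from h import *
from station import get_image
a=get_image("scene")[:,:,::-1]; print(blob(a,(260,140,300,180),(0,150,60),(6,255,255)))
b=cv2.imread("pics/s1.png"); print(blob(b,(260,140,300,180),(0,150,60),(6,255,255)))
E
```

```text
t: 4.6
tool_pos: [0.5367, -0.1196, 0.1587]
tool_rot: [-3.087, -0.572, -0.0]
contact_force: [6.8, 1.1, -9.0]
opening: 0.0224
(array([279.59459459, 159.51351351]), np.int32(74))
(array([279.88888889, 162.11111111]), np.int32(63))
```

```bash
python3 -m creep '[[0,0.001,0,-0.002,0,0,0],[0,0,0,-0.002,0,0,0],[0,0,0,0,0,0,0],[0,0,0,0,0,0,0]]'
```

```text
t: 5.05
tool_pos: [0.5367, -0.1196, 0.1637]
tool_rot: [-3.087, -0.573, 0.004]
contact_force: [1.9, 0.3, -10.6]
opening: 0.0228
```

```bash
python3 -m creep '[[0,0.0001,-0.0047,0,0,0,2],[0,0.0003,-0.0094,0,0,0,4],[0,0.0003,-0.0094,0,0,0,4],[0,0.0003,-0.0094,0,0,0,4],[0,0.0003,-0.0094,0,0,0,4],[0,0.0001,-0.0047,0,0,0,2],[0,0,0,0,0,0,0],[0,0,0,0,0,0,0]]'
```

```text
t: 5.85
tool_pos: [0.5283, -0.0741, 0.1647]
tool_rot: [-3.141, -0.029, 0.002]
contact_force: [1.9, 0.1, -10.8]
opening: 0.023
```

```bash
python3 -m creep '[[0,0.0001,-0.0047,0,0,0,2],[0,0.0003,-0.0094,0,0,0,4],[0,0.0003,-0.0094,0,0,0,4],[0,0.0003,-0.0094,0,0,0,4],[0,0.0003,-0.0094,0,0,0,4],[0,0.0001,-0.0047,0,0,0,2],[0,0,0,0,0,0,0],[0,0,0,0,0,0,0]]'
python3 - <<'E'
from h import *
from station import get_image,ctrl
a,b=get_image("scene")[:,:,::-1],get_image("top")[:,:,::-1]
cv2.imwrite("pics/s2.png",a);cv2.imwrite("pics/t2.png",b)
f=lambda x:cv2.resize(x,(400,400),interpolation=cv2.INTER_CUBIC)
cv2.imwrite("pics/v4.png",np.hstack([f(a[130:230,250:350]),f(b[120:260,290:430])]))
p=ctrl.get_obs()["tool_pos"][:2]-[.664,-.0735]; print(np.hypot(*p),np.arctan2(p[1],p[0]))
E
```

```text
t: 6.65
tool_pos: [0.5357, -0.0282, 0.1649]
tool_rot: [3.099, -0.516, -0.002]
contact_force: [1.0, 0.4, -10.2]
opening: 0.0225
0.13609187318032054 2.801970143216696
```

View pics/v4.png

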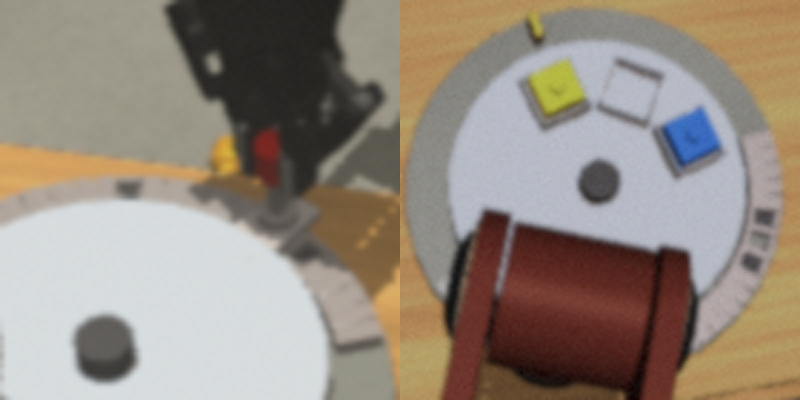

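The top crop shows yellow nearly at the lug and blue off to the right, with both in their pockets. The pin should be about 3 mm before the estimated hole. I'll ease it down to just above the ring and release into loose jaws.

```bash
python3 -m creep '[[0,0,0,0.002,0,0,0],[0,0,0,0.002,0,0,0],[0,0,0,0,0,0,0],[0.3,0,0,0,0,0,0],[0.32,0,0,0,0,0,0],[0.32,0,0,0,0,0,0],[0.32,0,0,0.002,0,0,0],[0.32,0,0,0.002,0,0,0],[0.32,0,0,0,0,0,0]]'
cat > chk.py <<'E'
from h import *
from station import get_image,ctrl
import sys
a=get_image("scene")[:,:,::-1]; cv2.imwrite(f"pics/{sys.argv[1]}.png",a)
r=blob(a,(290,140,345,195),(0,150,60),(8,255,255)); 
o=ctrl.get_obs();p=o["tool_pos"][:2]-[.664,-.0735];print(r,"tool ang",np.arctan2(p[1],p[0]),o["tool_pos"],o["contact_force"],o["opening"])
h=cv2.cvtColor(a[140:195,290:345],cv2.COLOR_BGR2HSV);m=cv2.inRange(h,(0,130,60),(8,255,255));ys,xs=np.nonzero(m);print(xs.min()+290,xs.max()+290,ys.min()+140,ys.max()+140)
E
python3 chk.py s3
```

```text
t: 7.65
tool_pos: [0.5359, -0.0279, 0.1571]
tool_rot: [3.099, -0.518, -0.001]
contact_force: [0.8, 1.2, 0.3]
opening: 0.0272
(array([317.1, 171.8]), np.int32(40)) tool ang 2.799714931331467 [ 0.53593468 -0.02792783  0.15711828] [ 0.07757726 -0.02104441  0.34623742] 0.02742307797640046
314 320 168 180
```

```bash
for i in 1; do python3 -m creep '[[0.32,0,-0.001,0.001,0,0,0.4],[0.32,0,-0.001,0.001,0,0,0.4],[0.32,0,-0.001,0,0,0,0.4],[0.32,0,0,0,0,0,0]]'; done; python3 chk.py s4; python3 -m creep '[[0.32,0,-0.001,0,0,0,0.4],[0.32,0,0,0,0,0,0]]';python3 chk.py s5;  python3 -m creep '[[0.32,0,-0.001,0,0,0,0.4],[0.32,0,0,0,0,0,0]]';python3 chk.py s6
```

```text
t: 8.1
tool_pos: [0.537, -0.025, 0.1552]
tool_rot: [-3.093, 0.551, 0.0]
contact_force: [-0.4, -0.3, -0.1]
opening: 0.0273
(array([317.72916667, 172.        ]), np.int32(48)) tool ang 2.7766853535929004 [ 0.53707131 -0.02501123  0.15526752] [ 0.00178869  0.81555317 -0.15826385] 0.027095276505889398
314 321 168 180
t: 8.35
tool_pos: [0.5374, -0.0241, 0.1553]
tool_rot: [3.091, -0.562, -0.0]
contact_force: [-0.5, -0.6, -0.4]
opening: 0.0273
(array([317.92, 172.2 ]), np.int32(50)) tool ang 2.7697998623644167 [ 0.53739682 -0.02413399  0.15529705] [-0.08888965 -0.22140821 -0.56165523] 0.027390172051334327
314 321 168 180
t: 8.6
tool_pos: [0.5378, -0.0232, 0.1553]
tool_rot: [-3.089, 0.572, -0.0]
contact_force: [-0.7, -0.3, 0.7]
opening: 0.0276
(array([318.36, 172.56]), np.int32(50)) tool ang 2.7622613155064117 [ 0.53775292 -0.02317317  0.15531064] [0.66044247 1.03194238 0.17076017] 0.027334578020305415
315 321 168 180
```

```bash
for i in 7 8; do python3 -m creep '[[0.32,0,-0.001,0,0,0,0.4],[0.32,0,0,0,0,0,0],[0.32,0,0,0,0,0,0]]' | tail -2; python3 chk.py s$i; done
```

```text
contact_force: [0.4, 0.1, -0.1]
opening: 0.0272
(array([318.65116279, 172.27906977]), np.int32(43)) tool ang 2.755138242612648 [ 0.53812879 -0.02228096  0.15532035] [-0.92632584 -0.48323892 -0.7011045 ] 0.027491524400575805
315 321 168 180
contact_force: [-1.0, -4.3, 0.7]
opening: 0.0272
(array([318.74468085, 172.85106383]), np.int32(47)) tool ang 2.752130918009153 [ 0.53833094 -0.02192217  0.15533967] [-1.83533572 -4.69636916 -0.79216628] 0.027442770039652228
315 322 169 181
```

```bash
python3 -m creep '[[0.32,0,-0.001,0,0,0,0.4],[0.32,0,0,0,0,0,0],[0.32,0,0,0,0,0,0]]' | tail -2; python3 chk.py s9
```

```text
contact_force: [-2.6, -6.7, 1.5]
opening: 0.0275
(array([318.60416667, 172.9375    ]), np.int32(48)) tool ang 2.7495400552908356 [ 0.53851887 -0.02161903  0.15535465] [-2.51938926 -6.04952431  1.09344485] 0.027543665472488335
315 322 169 181
```

Now there is a tangential stop, at a knob angle that matches the hole I saw. Next I'll back off, open, retreat and check the knob height.

```bash
python3 -m creep '[[0.32,0,0.002,0,0,0,0],[0.32,0,0.001,0,0,0,0],[0.6,0,0,0,0,0,0],[0.8,0,0,0,0,0,0],[0.8,0,0,-0.01,0,0,0],[0.8,0,0,-0.03,0,0,0],[0.8,0,0,-0.04,0,0,0],[0.8,-0.03,0,-0.03,0,0,0],[0.8,-0.04,0,0,0,0,0],[0.8,-0.04,0,0,0,0,0],[0.8,-0.04,0,0,0,0,0],[0.8,0,0,0,0,0,0],[0.8,0,0,0,0,0,0]]'
python3 - <<'E'
from h import *
from station import get_image
a,b=get_image("scene")[:,:,::-1],get_image("top")[:,:,::-1]
cv2.imwrite("pics/s10.png",a);cv2.imwrite("pics/t10.png",b)
f=lambda x:cv2.resize(x,(400,400),interpolation=cv2.INTER_CUBIC)
cv2.imwrite("pics/v5.png",np.hstack([f(a[130:230,250:350]),f(b[120:260,290:430])]))
u=blob(a,(290,140,345,195),(0,150,60),(6,255,255));v=blob(b,(300,200,380,260),(0,150,60),(6,255,255));print(u,v)
if u and v: print("now",tri(u[0],v[0]))
E
```

```text
t: 11.0
tool_pos: [0.3988, 0.0337, 0.2664]
tool_rot: [-3.083, 0.603, -0.005]
contact_force: [0.6, -0.2, -0.8]
opening: 0.0682
(array([319.94047619, 173.6547619 ]), np.int32(84)) (array([337.30263158, 239.63157895]), np.int32(76))
now [ 0.53701628 -0.02529905  0.16962163]
```

View pics/v5.png

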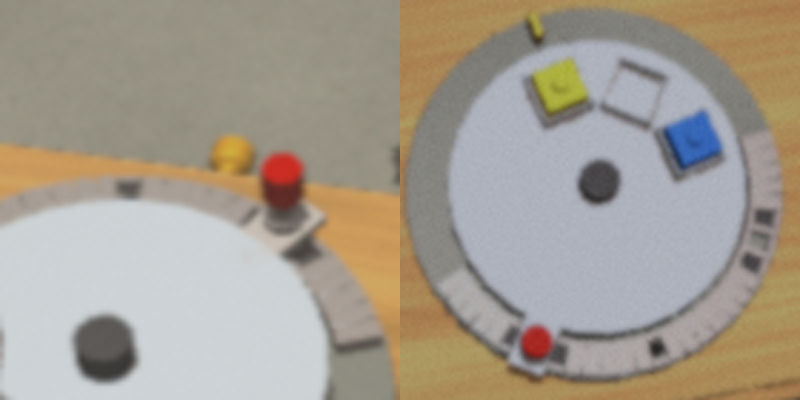

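The notches show on both sides of the knob, at crop ≈ (512,333) and (560,352). The knob triangulates to z = 0.1696, against 0.1711 when home at the start; a false notch would read about 0.175. Last, I'll check the bundles and bystanders, then hand in.

```bash
python3 - <<'E'
from h import *
from station import ctrl,finish_job
a=cv2.imread("pics/s10.png");b=cv2.imread("pics/t10.png");P=np.array([.664,-.0735])+.078*np.array([np.cos(.362),np.sin(.362)])
ye=[blob(a,(255,215,320,265),(22,120,80),(34,255,255)),blob(b,(333,137,358,165),(22,120,80),(34,255,255))]
bl=[blob(i,bx,(100,120,50),(125,255,255)) for i,bx in((a,(205,150,350,300)),(b,(290,115,430,255)))]
for n,v in dict(ye=ye,bl=bl).items():
    p=tri(v[0][0],v[1][0]);print(n,p,np.hypot(*(p[:2]-P)))
t0=cv2.imread("pics/top0.png")
d=cv2.absdiff(t0,b).max(2);d[115:255,285:430]=0;m=cv2.morphologyEx((d>60).astype(np.uint8),cv2.MORPH_OPEN,np.ones((3,3)));print("bystander regions changed px: left",m[130:260,180:285].sum(),"right",m[100:250,432:500].sum())
print(ctrl.get_obs()["t"]); finish_job()
E
```

```text
ye [ 0.73487036 -0.04193889  0.15785294] 0.00445079626220205
bl [ 0.69506007 -0.14505671  0.15880471] 0.10766158607939352
bystander regions changed px: left 0 right 0
11.1
the job is handed in; nothing more can be done
```

I gripped the red knob, lifted it about 14 mm and swung the turntable 40° clockwise. I eased the pin down over the ring just short of the left hole and nudged it with loose jaws until it came to a stop, at about 7 N sideways. Then I backed off, let go and retreated, and handed the job in at 11.1 s.

**Last checks:**
- **Pin:** the knob's height measured 0.170 m, against 0.171 m when it was home at the start; a false notch would read about 0.175 m. Its angle (2.779 rad) matches the hole seen in the pictures (2.777 rad), with a notch visible on each side.
- **Bundles:** yellow is about 4 mm from the pointer point and blue about 108 mm away. Both are at their starting height in their pockets.
- **Bystanders:** I compared the areas around the reel, cups and applicator in the top picture with the first one and found no change.

No check failed. I never felt a clear drop of the pin, so the judgement that it is in the full hole rests on the height, the angle and that sideways stop. The force between pin and ring can't be read directly; the outside forces I read at the tool stayed at about 11 N or less.

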